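# Snug up the flush plug and open the manifold valve

### The arm

A 6-joint arm with a two-finger parallel gripper is mounted at the origin on the work surface. World frame = base frame: x ahead of the robot, y to its left, z up, the work surface at z = 0. Lengths are in m, angles in rad, forces in N, time in s.
With the tool pointing down it reaches from about 0.4 to 0.825 m from the base axis. Payload 7 kg.
Tool frame: the origin (TCP) lies midway between the tips of the shut fingers; the grasp point (between the pads) lies 19 mm behind it; y points along the fingers, z is the direction in which the jaws open and shut, and the axes are right-handed (so a half turn about y gives the same grasp; the last joint's range is limited). The gripper opens to 85 mm and grips with 20 to 120 N. Pads are 22 mm wide; open, the fingers measure 114 mm over their backs; the gripper's body (76 mm by 85 mm) begins 54 mm behind the grasp point. The pads swing forward as they close: fully open they stand 13 mm farther back than shut.
Start: joints at [-0.964, 0.359, 0.012, 0, -1.224, -0.288], TCP at [0.212, -0.641, 0.231] pointing down, gripper open.
Joint ranges: [-3.07, 3.07], [-1.43, 2.12], [-1.02, 1.25], [-3.03, 1.67], [-3.05, -0], [-3.03, 3.03]. Speed limits (rad/s): [2.39, 2.39, 3.01, 3.14, 3.14, 3.14].

### API

Orientations are given as a rotation vector (axis times angle).
In Python, from rig import * gives the robot as it stands. The module is installed in compiled form; this text tells all that it offers.
- The arm moves only by the tool apply_moves, never from a script. Its arguments are lists of equal length, an entry for each row: "claw": the opening, from -1 (shut) to 1 (fully open), so that 0 is half open; "translation": the shift along the tool's x, y, z in units of 40 mm (1.0 is 40 mm), a list of three; "spin": the turn about the tool's y in rad. A call has exactly 8 rows; each row is the pose to reach, as a shift and turn from the pose commanded when the call began, along the tool's axes at that moment; what a row does not reach only later rows make up. A row lasts 1/12 s, in which the tool goes at most 41.7 mm and 7.16 degrees, less where a joint would pass 70% of its speed; a pose out of reach is approached as far as the arm can. A call with a gripper value outside its range is refused whole. The fingers move at their own pace and stop on an object; "grip_force" is the grip in N (left out, the last holds). Time passes only in rows, so rows that repeat a pose let the fingers close, or fill a call up. It gives the time, the measured TCP pose, the force and the opening at its end, in the units of the state.
- observe(): the state, without advancing time (a new reading comes with each control period).
- get_image(name): name is "scene" or "top" or "wrist"; returns the picture (480x640x3 uint8, red, green, blue); there is no depth.
- camera_model(name): a dict with "K" (3x3 intrinsics, pixels), "rvec" (rotation vector, rad) and "tvec" (3), from world to camera coordinates, as OpenCV has them. Camera axes: x right, y down, z forward; pixel columns grow to the right and rows downward; lengths in m; the calibration is good to about 2 mm. A picture is of the moment at which its call begins: read the wrist's pose just before it. camera_model takes no time and is no camera call; for the wrist camera it gives the pose at the moment of the call.
- finish_job(): hands the job in, once; it reports no verdict.
Trained networks look in the newest picture that a camera, given by its name, has taken for a name from the list of things; names that differ only in an ending like _2 or _b are one class to them, and where a whole thing is asked for, a point or a joint stands for the part that bears it (a point fixed in the world has none). Each returns a list of dicts, best first, with "score" (0 to 1); they miss things now and then, are a little off and sometimes report something else, mostly with a low value. They report only what shows in the picture. A call takes as long as a camera call.
- trace(camera, name): "pixels" (480x640 bool, what is visible of it) and "bbox" ([left, top, right, bottom] in pixels, round what is visible of it).
The state is a dict: "time": time; "qpos": joint angles; "qd": joint speeds; "joint_efforts": joint torques, N m; "tcp_pos": TCP position; "tcp_rot": TCP orientation; "wrist_force": force on the tool from outside, world axes, zero at the start; "wrist_torque": the same for the moment, N m; "width": finger opening in m.
Only numpy, scipy, OpenCV 4.12 (cv2) and the standard library are available. Lean on these libraries where they do the work, as an engineer would, in place of code of your own. Each camera call takes 0.05 s, during which the arm holds its last target. There are 200 camera calls.

### The job

The bottling manifold has been rinsed: turn the orange-handled flush plug clockwise until its tapered thread is snug, which here means stopping at a tightening torque of about 0.5 N m and never forcing it past 0.75 N m, and let go of it. Then swing the manifold's blue valve lever fully open, in line with the pipe, leave both as they are, and do not disturb the wine bottles or the steel beaker.

Things in the scene. Friction and masses are not known exactly. Their poses are not given: they have to be found in the camera images.
- manifold: fixed stainless pipe manifold on a dark base plate, 130 x 320 mm, pipe along its y axis at 52 mm height. Origin: centre of the plate's underside, on the table; z up; its x axis points roughly away from the robot. Flush port (brass ring) at local (0, 85, 95) mm, valve at local (0, -70) mm.
- plug: brass tapered plug already started in the flush port, bar handle on top. Origin on its vertical axis, at the port's mouth, 95 mm above the table as found. Screws in clockwise seen from above, sinks 0.5 mm per rad, stays put when let go. Torque: about 0.08 N m of steady friction for the first 0.5 to 1.9 rad (differs each time, not visible), then the taper bites and it climbs by about 2 N m per rad.
- plug_grip (a point): centre of the orange bar handle, on the plug's axis, 46 mm above the plug's origin. Bar: 54 mm along its x, 12 mm along its y, 44 mm tall; pinch the 12 mm from above, firmly (80 N or more). Under it a brass collar 36 mm across. Half a turn looks the same; turning past some 1.3 rad needs a fresh grasp.
- valve (a joint): blue valve lever, rad: 0 = shut, lever across the pipe on the robot's side; 1.57 = fully open at its stop, lever in line with the pipe, pointing away from the plug. It opens counter-clockwise seen from above, against about 0.15 N m of friction (2 N at the knob), and stays where it is left.
- valve_axis (a point): top of the valve stem on the lever's vertical turning axis, 105 mm above the table; the lever's plate is 6 mm thick just above it.
- valve_grip (a point): centre of the upright yellow round knob near the lever's end, 18 mm in diameter, from 111 to 157 mm above the table (this point at 134 mm), 90 mm out from the turning axis. Pinch it or push it sideways.
- bottle0: corked dark red wine bottle, 74 mm diameter, 200 mm tall, origin at the centre of its underside
- bottle1: another such bottle
- bottle2: another such bottle
- beaker: open steel beaker, 76 mm diameter, 85 mm tall, origin at the centre of its underside
- port_mouth (a point): centre of the flush port's mouth (brass ring, 58 mm across), 95 mm above the table. Snug for this thread is a tightening torque of 0.4 to 0.65 N m, kept up for about half a second; above about 0.75 N m it is damaged. Turn slowly near the bite. Let go, the plug springs back a little and keeps a small part of its bite.

How it is judged:
By the outcome, as a careful person would: the job done as asked, in the order asked, and still so for the second after the job is handed in, with the robot touching nothing.
It also fails if it takes over 72 s, if anything falls off the work surface, if the arm or the gripper's body presses on something with over 40 N, if the wrist force passes 120 N, or if a joint passes its speed limit or range.

## Working session

There is one attempt and no reset: what is moved stays moved. The work goes in short steps, Python scripts to look and compute and a tool call to move; the robot and the scene stay as the last step left them, time stands still between calls to the robot, and variables do not carry over. Pictures are saved under pics/ and viewed, about 8 in all and at most 12, crops included, and the job is handed in when it is done.

Besides the shell and the picture viewer there is one more tool, called after ">>>" by a JSON object that holds its "name" and its "arguments", one argument or row to a line. apply_moves: Moves the arm, as the interface text tells. Its arguments: {"type":"object","properties":{"claw":{"type":"array"},"translation":{"type":"array"},"spin":{"type":"array"},"grip_force":{"type":"number"}},"required":["claw","translation","spin"]}

```bash
mkdir -p pics; cat > h.py <<'E'
from rig import *
import numpy as np, cv2
from scipy.spatial.transform import Rotation as R
def save(cam,fn,im=None):
    im=get_image(cam) if im is None else im
    cv2.imwrite('pics/'+fn,im[:,:,::-1]); return im
def ray(cm,uv):
    Rm=cv2.Rodrigues(np.array(cm['rvec'],float))[0];t=np.array(cm['tvec'],float).ravel()
    d=Rm.T@np.linalg.inv(cm['K'])@np.array([uv[0],uv[1],1.]);return -Rm.T@t,d
def at_z(cm,uv,z):
    o,d=ray(cm,uv);return o+d*(z-o[2])/d[2]
def proj(cm,P):
    return cv2.projectPoints(np.array(P,float).reshape(-1,3),np.array(cm['rvec'],float),np.array(cm['tvec'],float),np.array(cm['K'],float),None)[0].reshape(-1,2)
E
python3 - <<'E'
from h import *
s=observe();print(s)
print(R.from_rotvec(s['tcp_rot']).as_matrix().round(3))
for c in ['scene','top']:
    im=save(c,c+'0.png'); cm=camera_model(c)
    print(c,ray(cm,(320,240)))
    for n in ['plug','plug_grip','valve','valve_grip','bottle0','beaker','manifold']:
        for r in trace(c,n)[:4]:
            ys,xs=np.nonzero(r['pixels']); print(n,round(r['score'],2),r['bbox'],xs.mean().round(1),ys.mean().round(1),len(xs))
E
```

```text
{'time': 0.0, 'qpos': array([-9.63896517e-01,  3.59381684e-01,  1.10469153e-02, -3.45619944e-04,
       -1.22413124e+00, -2.88111601e-01]), 'qd': array([-0.00081208,  0.00014612,  0.0003997 , -0.00019431, -0.0009047 ,
        0.0005803 ]), 'joint_efforts': array([-1.04042545e-03, -5.83329105e+01,  2.93419182e+01,  6.93716124e+00,
       -6.00804298e-03,  2.16364117e-05]), 'tcp_pos': array([ 0.21137471, -0.64052416,  0.23036268]), 'tcp_rot': array([-1.55464054, -0.24969676,  0.25037367]), 'wrist_force': array([-0.36346303,  0.30056824, -0.86894008]), 'wrist_torque': array([ 0.00737244, -0.07465898,  0.03033939]), 'width': 0.08552262184161274}
[[ 0.95  -0.001 -0.313]
 [ 0.313  0.002  0.95 ]
 [-0.    -1.     0.002]]
scene (array([1.53106564, 0.15072248, 1.13133724]), array([-0.69912959, -0.11231321, -0.70618815]))
plug 0.61 [475.6, 266.2, 512.3, 312.9] 493.0 287.6 1302
plug 0.59 [369.3, 260.2, 389.3, 291.5] 379.4 276.3 410
plug_grip 0.75 [373.5, 261.5, 387.0, 290.5] 379.2 277.1 332
valve 0.97 [310.0, 214.2, 322.6, 266.8] 316.8 242.7 418
bottle0 0.87 [175.7, 162.2, 208.7, 240.5] 190.6 20
[... 529 characters left out ...]
 0.17 [322.0, 204.8, 333.7, 266.3] 328.7 235.3 614
plug_grip 0.17 [482.0, 222.8, 543.1, 264.2] 511.1 243.7 1905
valve 0.86 [323.2, 203.2, 333.8, 268.0] 328.8 234.5 672
valve_grip 0.76 [321.6, 206.5, 335.0, 266.7] 328.7 234.1 706
valve_grip 0.62 [241.8, 171.1, 260.0, 206.2] 248.9 188.7 458
bottle0 0.84 [478.0, 221.6, 544.4, 266.5] 511.1 243.8 1908
bottle0 0.82 [483.1, 280.1, 541.9, 323.6] 510.4 301.4 1930
bottle0 0.59 [94.9, 278.3, 156.5, 311.4] 125.4 295.8 1898
bottle0 0.46 [197.7, 162.0, 391.9, 265.9] 296.9 211.7 10139
beaker 0.97 [99.7, 213.5, 144.3, 251.3] 119.8 234.7 1436
beaker 0.35 [482.0, 282.8, 540.9, 323.3] 510.4 301.3 1903
manifold 0.8 [197.5, 162.5, 389.2, 265.5] 296.6 211.7 10293
```

```bash
python3 - <<'E'
from h import *
cm=camera_model('top');sc=camera_model('scene')
im=cv2.imread('pics/top0.png')
cv2.imwrite('pics/topc.png',cv2.resize(im[130:330,60:560],None,fx=1.6,fy=1.6))
crop=im[150:280,180:400];cv2.imwrite('pics/topz.png',cv2.resize(crop,None,fx=3.6,fy=3.6,interpolation=cv2.INTER_CUBIC))
print(at_z(cm,(249,188.6),.155))
for uv in [(511,243.8),(510.4,301.4),(125.5,296)]: print('bottle~',at_z(cm,uv,.1))
print('beaker',at_z(cm,(119.8,234.7),.05))
m=trace('top','plug_grip')[0]['pixels'];c=cv2.findNonZero(m.astype('uint8'));print(cv2.minAreaRect(c))
m=trace('top','manifold')[0]['pixels'];c=cv2.findNonZero(m.astype('uint8'));r=cv2.minAreaRect(c);print(r,[at_z(cm,p,0.01).round(3) for p in cv2.boxPoints(r)])
E
```

```text
[0.62144246 0.1262736  0.155     ]
bottle~ [ 0.53224689 -0.36571154  0.1       ]
bottle~ [ 0.42375735 -0.36247392  0.1       ]
bottle~ [0.4234957 0.361502  0.1      ]
beaker [0.54536695 0.39546855 0.05      ]
((249.0, 187.0), (30.0, 18.0), 90.0)
((290.8395080566406, 216.68438720703125), (196.68521118164062, 76.493896484375), 14.470295906066895) [array([0.563, 0.273, 0.01 ]), array([0.72 , 0.239, 0.01 ]), array([ 0.621, -0.159,  0.01 ]), array([ 0.467, -0.12 ,  0.01 ])]
```

View pics/topz.png

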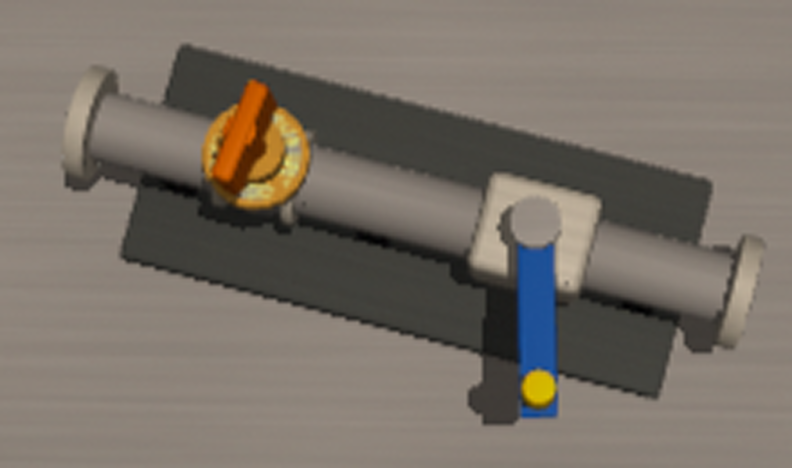

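View pics/scene0.png

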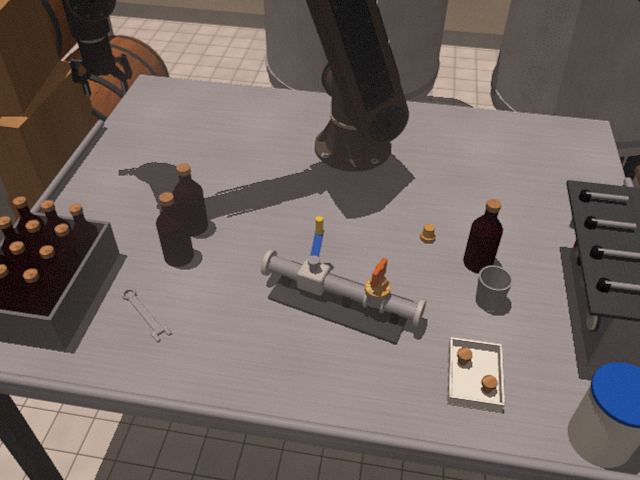

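The bar handle on the plug is at about (240,135) in the crop, with a yaw near −19°. The knob is at (538,387) and the valve stem at (535,220). The bottles and beaker are well away from both. A brass cap lies loose on the table near the robot. Next I'll triangulate.

```bash
python3 - <<'E'
from h import *
cm=camera_model('top');sc=camera_model('scene')
f=lambda x,y:(x/3.6+180-.36,y/3.6+150-.36)
print('bar ends', at_z(cm,f(259,84),.163),at_z(cm,f(221,182),.163))
print('knob',at_z(cm,f(538,387),.157),'axis',at_z(cm,f(535,220),.115))
print('plate', [at_z(cm,f(*p),.008).round(3) for p in [(183,44),(712,182),(657,398),(122,257)]])
print('pipe ring', at_z(cm,f(256,154),.095))
def tri(a,b):
    o1,d1=ray(cm,a);o2,d2=ray(sc,b)
    s=np.linalg.lstsq(np.c_[d1,-d2],o2-o1,rcond=None)[0];return o1+d1*s[0],o2+d2*s[1]
print(tri(f(538,387),(319.5,217)))
E
```

```text
bar ends [0.64874479 0.12129036 0.163     ] [0.59844221 0.13910686 0.163     ]
knob [ 0.49785038 -0.0213621   0.157     ] axis [ 0.58870462 -0.01912989  0.115     ]
plate [array([0.706, 0.186, 0.008]), array([ 0.629, -0.121,  0.008]), array([ 0.504, -0.091,  0.008]), array([0.581, 0.217, 0.008])]
pipe ring [0.62566736 0.13048499 0.095     ]
(array([ 0.49750102, -0.02131874,  0.1615018 ]), array([ 0.49692979, -0.01732565,  0.16141901]))
```

>>> {"name": "apply_moves", "arguments": {
  "claw": [1,1,1,1,1,1,1,1],
  "translation": [
    [0.5,-0.4,0.5],
    [1.1,-0.8,1.1],
    [1.7,-1.2,1.7],
    [2.4,-1.5,2.3],
    [3.1,-1.5,2.9],
    [3.8,-1.5,3.6],
    [4.5,-1.5,4.3],
    [5.2,-1.5,5.0]
  ],
  "spin": [0,0,0,0,0,0,0,0]
}}

```text
time: 1.57
tcp_pos: [0.3468, -0.3842, 0.2916]
tcp_rot: [-1.557, -0.25, 0.249]
wrist_force: [2.0, 0.6, -0.4]
width: 0.0855
```

>>> {"name": "apply_moves", "arguments": {
  "claw": [1,1,1,1,1,1,1,1],
  "translation": [
    [0.7,0,0.7],
    [1.4,0,1.3],
    [2.1,0,2.0],
    [2.8,0,2.7],
    [3.5,0,3.3],
    [4.2,0,4.0],
    [4.9,0,4.6],
    [5.6,0,5.3]
  ],
  "spin": [0,0,0,0,0,0,0,0]
}}

```text
time: 2.23
tcp_pos: [0.4933, -0.1126, 0.2918]
tcp_rot: [-1.556, -0.251, 0.25]
wrist_force: [1.0, -1.5, -0.3]
width: 0.0853
```

>>> {"name": "apply_moves", "arguments": {
  "claw": [1,1,1,1,1,1,1,1],
  "translation": [
    [0.7,0,0.7],
    [1.4,0,1.3],
    [2.1,0.2,2.0],
    [2.8,0.4,2.7],
    [3.5,0.6,3.3],
    [4.2,0.7,4.0],
    [4.7,0.8,4.5],
    [5.05,0.8,4.76]
  ],
  "spin": [0.08,0.16,0.25,0.33,0.41,0.5,0.58,0.66]
}}

```text
time: 2.9
tcp_pos: [0.6252, 0.1328, 0.2577]
tcp_rot: [-1.555, 0.271, -0.268]
wrist_force: [-0.5, -0.3, -0.1]
width: 0.0851
```

```bash
python3 - <<'E'
from h import *
s=observe();print(s['time'],s['qpos'].round(3),s['tcp_pos'],s['wrist_torque'],s['wrist_force'])
print(R.from_rotvec(s['tcp_rot']).as_matrix().round(3))
cm=camera_model('wrist');im=save('wrist','w0.png')
for n in ['plug_grip','plug','valve_grip']:
  for r in trace('wrist',n)[:2]:
    ys,xs=np.nonzero(r['pixels']);print(n,r['score'],r['bbox'],cv2.minAreaRect(cv2.findNonZero(r['pixels'].astype('uint8'))))
print(proj(cm,[[.6236,.1302,.163],[.6487,.1213,.163],[.5984,.1391,.163],[.498,-.0214,.157]]))
E
```

```text
2.9 [ 0.514  0.286 -0.031 -0.    -1.255 -2.428] [0.62524651 0.13276533 0.25774925] [-0.06237899 -0.02798499  0.00332493] [-0.53780006 -0.31706489 -0.11323073]
[[ 0.942 -0.002  0.337]
 [-0.337 -0.     0.942]
 [-0.001 -1.    -0.001]]
plug_grip 0.82 [292.4, 184.2, 345.7, 284.7] ((314.5000305175781, 233.00001525878906), (50.91266632080078, 95.81700897216797), 18.434947967529297)
plug 0.82 [291.5, 186.7, 343.1, 284.1] ((320.679931640625, 233.2117919921875), (96.275146484375, 50.73350524902344), 73.61045837402344)
valve_grip 0.81 [0.0, 96.9, 122.5, 261.8] ((57.426971435546875, 178.983154296875), (189.7396240234375, 49.713905334472656), 57.9946174621582)
[[311.94490275 239.59772834]
 [312.16501492 282.83066393]
 [311.65029523 193.52207299]
 [-27.79449617 117.9023059 ]]
```

View pics/w0.png

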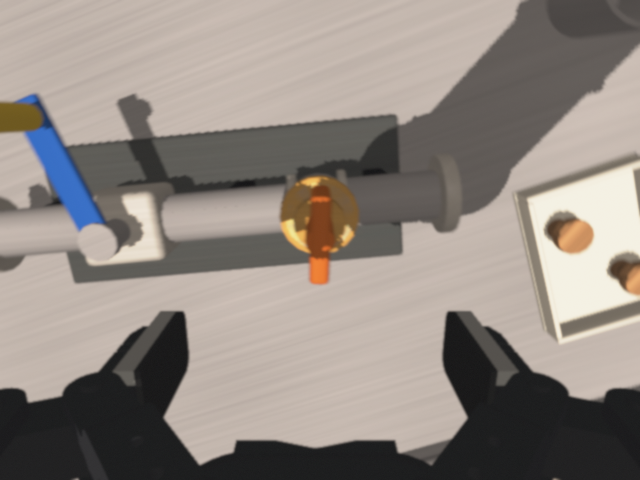

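The bar runs vertically at column 319 (predicted 312), so it sits about 2–4 mm further along +z than the top camera said. q6 is too close to its limit for clockwise turning, so I'll make a half turn to the equivalent grasp and check again from there.

>>> {"name": "apply_moves", "arguments": {
  "claw": [0.2,0.2,0.2,0.2,0.2,0.2,0.2,0.2],
  "translation": [
    [0,0,0],
    [0,0,0],
    [0,0,0],
    [0,0,0],
    [0,0,0],
    [0,0,0],
    [0,0,0],
    [0,0,0]
  ],
  "spin": [-0.124,-0.248,-0.372,-0.496,-0.62,-0.744,-0.868,-0.99]
}}

```text
time: 3.77
tcp_pos: [0.6243, 0.1285, 0.2601]
tcp_rot: [-1.509, -0.514, 0.512]
wrist_force: [0.2, -0.4, -0.7]
width: 0.0513
```

>>> {"name": "apply_moves", "arguments": {
  "claw": [0.2,0.2,0.2,0.2,0.2,0.2,0.2,0.2],
  "translation": [
    [0,0,0],
    [0,0,0],
    [0,0,0],
    [0,0,0],
    [0,0,0],
    [0,0,0],
    [0,0,0],
    [0,0,0]
  ],
  "spin": [-0.124,-0.248,-0.372,-0.496,-0.62,-0.744,-0.868,-0.99]
}}

```text
time: 4.43
tcp_pos: [0.6244, 0.1285, 0.2601]
tcp_rot: [-1.173, -1.265, 1.263]
wrist_force: [-1.0, -0.6, 0.4]
width: 0.0514
```

>>> {"name": "apply_moves", "arguments": {
  "claw": [0.2,0.2,0.2,0.2,0.2,0.2,0.2,0.2],
  "translation": [
    [0,0,0],
    [0,0,0],
    [0,0,0],
    [0,0,0],
    [0,0,0],
    [0,0,0],
    [0,0,0],
    [0,0,0]
  ],
  "spin": [-0.124,-0.248,-0.372,-0.496,-0.62,-0.744,-0.868,-0.99]
}}

```text
time: 5.1
tcp_pos: [0.6244, 0.1285, 0.2601]
tcp_rot: [-0.502, -1.938, 1.937]
wrist_force: [0.9, 0.6, -0.7]
width: 0.0514
```

>>> {"name": "apply_moves", "arguments": {
  "claw": [0.2,0.2,0.2,0.2,0.2,0.2,0.2,0.2],
  "translation": [
    [0,0,0],
    [0,0,0],
    [0,0,0],
    [0,0,0],
    [0,0,0],
    [0,0,0],
    [0,0,0],
    [0,0,0]
  ],
  "spin": [-0.09,-0.17,-0.17,-0.17,-0.17,-0.17,-0.17,-0.17]
}}

```text
time: 5.77
tcp_pos: [0.6248, 0.1297, 0.2593]
tcp_rot: [-0.353, -2.035, 2.035]
wrist_force: [0.6, 1.0, -0.0]
width: 0.0512
```

```bash
python3 - <<'E'
from h import *
s=observe();print(s['time'],s['qpos'].round(3),s['tcp_pos'],s['wrist_torque'],s['joint_efforts'][5],s['width'])
print(R.from_rotvec(s['tcp_rot']).as_matrix().round(3))
cm=camera_model('wrist');im=save('wrist','w1.png')
for r in trace('wrist','plug_grip')[:2]: print(r['score'],r['bbox'],cv2.minAreaRect(cv2.findNonZero(r['pixels'].astype('uint8'))))
print(proj(cm,[[.6236,.1302,.163],[.6487,.1213,.163],[.5984,.1391,.163]]), proj(cm,[[s['tcp_pos'][0],s['tcp_pos'][1],z] for z in (.163,.2)]))
E
```

```text
5.7667 [ 0.51   0.283 -0.033 -0.    -1.255  0.717] [0.62475099 0.12972991 0.25930698] [0.04374879 0.02433817 0.00905953] -0.015699912328273058 0.051173302221434167
[[-0.942 -0.    -0.337]
 [ 0.337  0.    -0.942]
 [ 0.    -1.    -0.   ]]
[[313.41237729 244.9747096 ]
 [313.22379335 199.66074158]
 [313.64674848 287.83280094]] [[313.50475493 242.92087654]
 [313.33047054 264.24542382]]
```

View pics/w1.png

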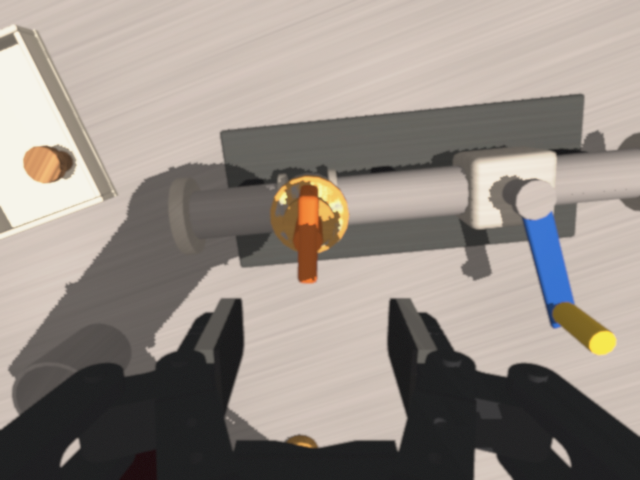

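Both flipped wrist views agree that the bar is about 3 mm further in +y (column 308 against a predicted 313). I'll descend with that correction.

>>> {"name": "apply_moves", "arguments": {
  "claw": [0.2,0.2,0.2,0.2,0.2,0.2,0.2,0.2],
  "translation": [
    [0.02,0.5,-0.07],
    [0.02,1.1,-0.07],
    [0.02,1.7,-0.07],
    [0.02,2.3,-0.07],
    [0.02,2.8,-0.07],
    [0.02,3.1,-0.07],
    [0.02,3.3,-0.07],
    [0.02,3.3,-0.07]
  ],
  "spin": [0,0,0,0,0,0,0,0]
}}

```text
time: 6.53
tcp_pos: [0.6244, 0.1325, 0.1258]
tcp_rot: [-0.35, -2.033, 2.036]
wrist_force: [-0.7, -1.1, -0.7]
width: 0.0512
```

>>> {"name": "apply_moves", "arguments": {
  "claw": [-0.4,-0.4,-0.4,-0.5,-0.5,-0.6,-0.6,-0.6],
  "translation": [
    [0,0,0],
    [0,0,0],
    [0,0,0],
    [0,0,0],
    [0,0,0],
    [0,0,0],
    [0,0,0],
    [0,0,0]
  ],
  "spin": [0,0,0,0,0,0,0,0],
  "grip_force": 100
}}

```text
time: 7.2
tcp_pos: [0.625, 0.1327, 0.1274]
tcp_rot: [-0.352, -2.035, 2.035]
wrist_force: [-0.2, 0.5, -0.9]
width: 0.0169
```

```bash
python3 - <<'E'
from h import *
s=observe();print(s['time'],s['qpos'].round(3),s['tcp_pos'],s['wrist_force'],s['wrist_torque'],s['joint_efforts'][5],s['width'])
cm=camera_model('wrist');save('wrist','w2.png')
E
```

```text
7.2 [ 0.514  0.38  -0.206  0.    -0.984  0.714] [0.62498463 0.13268044 0.12742294] [-0.21780222  0.50381241 -0.90310036] [ 0.03841563 -0.06202551 -0.01299624] -7.38442122383276e-05 0.016879915726669546
```

View pics/w2.png

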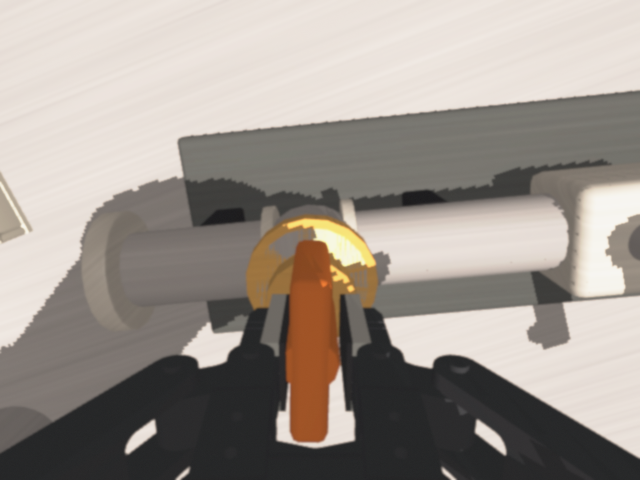

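The fingers straddle the bar (column ~312, pads at ~283 and ~345) and it is well centred. Closing now.

>>> {"name": "apply_moves", "arguments": {
  "claw": [-1,-1,-1,-1,-1,-1,-1,-1],
  "translation": [
    [0,0,0],
    [0,0,0],
    [0,0,0],
    [0,0,0],
    [0,0,0],
    [0,0,0],
    [0,0,0],
    [0,0,0]
  ],
  "spin": [0,0,0,0,0,0,0,0],
  "grip_force": 100
}}

```text
time: 7.92
tcp_pos: [0.6255, 0.134, 0.1277]
tcp_rot: [-0.353, -2.038, 2.034]
wrist_force: [-0.5, 5.5, 1.5]
width: 0.0107
```

```bash
cat > st.py <<'E'
from h import *
import sys
T=[];F=[];E=[]
for i in range(int(sys.argv[1]) if len(sys.argv)>1 else 1):
    if i: get_image('top')
    s=observe();T.append(s['wrist_torque']);F.append(s['wrist_force']);E.append(s['joint_efforts'][5])
M=R.from_rotvec(s['tcp_rot']).as_matrix()
print('t',round(s['time'],2),'yaw',round(np.arctan2(M[1,2],M[0,2]),4),'q6',round(s['qpos'][5],4),'tcp',s['tcp_pos'].round(4),'w',round(s['width'],4))
print('Tz',np.round(np.array(T)[:,2],3),'mean',np.mean(T,0).round(3),'E6',np.round(E,3),'F',np.mean(F,0).round(2))
E
python3 st.py 3
```

```text
t 8.02 yaw -1.913 q6 0.7139 tcp [0.6255 0.134  0.1277] w 0.0107
Tz [-0.009  0.02  -0.008] mean [1.658e+00 1.990e-01 1.000e-03] E6 [-0.01 -0.01 -0.01] F [-0.57  5.43  1.26]
```

>>> {"name": "apply_moves", "arguments": {
  "claw": [-1,-1,-1,-1,-1,-1,-1,-1],
  "translation": [
    [0,0,-0.02],
    [0,0,-0.02],
    [0,0,-0.02],
    [0,0,-0.02],
    [0,0,-0.02],
    [0,0,-0.02],
    [0,0,-0.02],
    [0,0,-0.02]
  ],
  "spin": [0.04,0.09,0.14,0.19,0.24,0.29,0.34,0.38]
}}

```text
time: 8.68
tcp_pos: [0.6255, 0.1342, 0.1275]
tcp_rot: [-0.683, -1.801, 1.799]
wrist_force: [0.5, 3.1, 0.5]
width: 0.0107
```

```bash
python3 st.py 2
```

```text
t 8.73 yaw -2.298 q6 0.3282 tcp [0.6255 0.1342 0.1275] w 0.0104
Tz [ 0.082 -0.047] mean [1.046 0.148 0.018] E6 [0.535 0.466] F [0.29 3.48 0.68]
```

```bash
python3 st.py 6
```

```text
t 8.98 yaw -2.2923 q6 0.3342 tcp [0.6255 0.1341 0.1275] w 0.0106
Tz [-0.047 -0.083 -0.112 -0.095 -0.06  -0.055] mean [ 1.507  0.159 -0.075] E6 [ 0.466 -0.625 -0.246 -0.028  0.048  0.076] F [-0.21  4.42  1.24]
```

>>> {"name": "apply_moves", "arguments": {
  "claw": [-1,-1,-1,-1,-1,-1,-1,-1],
  "translation": [
    [0,0,0],
    [0,0,0],
    [0,0,0],
    [0,0,0],
    [0,0,0],
    [0,0,0],
    [0,0,0],
    [0,0,0]
  ],
  "spin": [0.02,0.05,0.09,0.12,0.15,0.17,0.19,0.2]
}}

```text
time: 9.65
tcp_pos: [0.6256, 0.1342, 0.1274]
tcp_rot: [-0.83, -1.67, 1.668]
wrist_force: [-0.2, 5.5, 1.0]
width: 0.011
```

```bash
python3 st.py 4
```

```text
t 9.8 yaw -2.4924 q6 0.134 tcp [0.6255 0.1342 0.1274] w 0.0105
Tz [ 0.051  0.031 -0.015 -0.089] mean [ 1.941  0.076 -0.005] E6 [-0.061 -0.029 -0.118  0.012] F [0.14 5.73 0.67]
```

>>> {"name": "apply_moves", "arguments": {
  "claw": [-1,-1,-1,-1,-1,-1,-1,-1],
  "translation": [
    [0,0,0],
    [0,0,0],
    [0,0,0],
    [0,0,0],
    [0,0,0],
    [0,0,0],
    [0,0,0],
    [0,0,0]
  ],
  "spin": [0.02,0.05,0.09,0.12,0.15,0.17,0.19,0.2]
}}

```text
time: 10.47
tcp_pos: [0.6256, 0.1342, 0.1273]
tcp_rot: [-0.963, -1.533, 1.53]
wrist_force: [0.6, 5.6, 0.1]
width: 0.0109
```

```bash
python3 st.py 3
```

```text
t 10.57 yaw -2.6926 q6 -0.0662 tcp [0.6256 0.1343 0.1273] w 0.0107
Tz [0.189 0.098 0.071] mean [ 2.01  -0.109  0.119] E6 [-0.135 -0.102 -0.21 ] F [ 0.64  5.98 -0.25]
```

>>> {"name": "apply_moves", "arguments": {
  "claw": [-1,-1,-1,-1,-1,-1,-1,-1],
  "translation": [
    [0,0,0],
    [0,0,0],
    [0,0,0],
    [0,0,0],
    [0,0,0],
    [0,0,0],
    [0,0,0],
    [0,0,0]
  ],
  "spin": [0.02,0.04,0.06,0.08,0.1,0.11,0.12,0.12]
}}

```text
time: 11.23
tcp_pos: [0.6257, 0.1343, 0.1273]
tcp_rot: [-1.035, -1.449, 1.446]
wrist_force: [1.1, 5.6, -0.9]
width: 0.0108
```

```bash
python3 st.py 3
```

```text
t 11.33 yaw -2.812 q6 -0.1856 tcp [0.6257 0.1343 0.1273] w 0.0107
Tz [0.146 0.161 0.162] mean [ 2.094 -0.243  0.156] E6 [-0.352 -0.225 -0.164] F [ 1.12  5.62 -0.72]
```

>>> {"name": "apply_moves", "arguments": {
  "claw": [-1,-1,-1,-1,-1,-1,-1,-1],
  "translation": [
    [0,0,0],
    [0,0,0],
    [0,0,0],
    [0,0,0],
    [0,0,0],
    [0,0,0],
    [0,0,0],
    [0,0,0]
  ],
  "spin": [0.02,0.04,0.06,0.08,0.09,0.1,0.1,0.1]
}}

```text
time: 12.0
tcp_pos: [0.6258, 0.1343, 0.1272]
tcp_rot: [-1.092, -1.378, 1.375]
wrist_force: [1.1, 5.8, -1.8]
width: 0.0111
```

```bash
python3 st.py 3
```

```text
t 12.1 yaw -2.9118 q6 -0.2855 tcp [0.6258 0.1344 0.1273] w 0.0111
Tz [0.252 0.27  0.237] mean [ 2.086 -0.425  0.253] E6 [-0.278 -0.254 -0.249] F [ 0.93  6.33 -1.54]
```

>>> {"name": "apply_moves", "arguments": {
  "claw": [-1,-1,-1,-1,-1,-1,-1,-1],
  "translation": [
    [0,0,0],
    [0,0,0],
    [0,0,0],
    [0,0,0],
    [0,0,0],
    [0,0,0],
    [0,0,0],
    [0,0,0]
  ],
  "spin": [0.01,0.02,0.03,0.04,0.05,0.06,0.06,0.06]
}}

```text
time: 12.77
tcp_pos: [0.6258, 0.1344, 0.1272]
tcp_rot: [-1.124, -1.335, 1.332]
wrist_force: [0.6, 5.0, -1.5]
width: 0.0107
```

```bash
python3 st.py 3
```

```text
t 12.87 yaw -2.9717 q6 -0.3454 tcp [0.6258 0.1344 0.1272] w 0.0101
Tz [0.336 0.296 0.295] mean [ 2.083 -0.548  0.309] E6 [-0.343 -0.319 -0.315] F [ 0.7   5.33 -1.51]
```

>>> {"name": "apply_moves", "arguments": {
  "claw": [-1,-1,-1,-1,-1,-1,-1,-1],
  "translation": [
    [0,0,0],
    [0,0,0],
    [0,0,0],
    [0,0,0],
    [0,0,0],
    [0,0,0],
    [0,0,0],
    [0,0,0]
  ],
  "spin": [0.01,0.02,0.03,0.04,0.06,0.07,0.08,0.08]
}}

```text
time: 13.53
tcp_pos: [0.6259, 0.1344, 0.1272]
tcp_rot: [-1.166, -1.276, 1.273]
wrist_force: [-0.0, 4.8, -0.5]
width: 0.0107
```

```bash
python3 st.py 3
```

```text
t 13.63 yaw -3.0516 q6 -0.4253 tcp [0.6259 0.1344 0.1272] w 0.0106
Tz [0.39  0.465 0.401] mean [ 2.074 -0.715  0.419] E6 [-0.606 -0.48  -0.419] F [ 1.41  5.57 -1.42]
```

>>> {"name": "apply_moves", "arguments": {
  "claw": [-1,-1,-1,-1,-1,-1,-1,-1],
  "translation": [
    [0,0,0],
    [0,0,0],
    [0,0,0],
    [0,0,0],
    [0,0,0],
    [0,0,0],
    [0,0,0],
    [0,0,0]
  ],
  "spin": [0.01,0.02,0.03,0.04,0.05,0.06,0.06,0.06]
}}

```text
time: 14.3
tcp_pos: [0.6259, 0.1344, 0.1272]
tcp_rot: [-1.195, -1.233, 1.23]
wrist_force: [1.9, 5.8, -2.8]
width: 0.0107
```

```bash
python3 st.py 5
```

```text
t 14.5 yaw -3.1114 q6 -0.4852 tcp [0.6259 0.1344 0.1272] w 0.0107
Tz [0.509 0.474 0.515 0.47  0.471] mean [ 2.06  -0.798  0.488] E6 [-0.498 -0.474 -0.469 -0.469 -0.468] F [ 1.49  5.76 -2.66]
```

>>> {"name": "apply_moves", "arguments": {
  "claw": [-1,-1,-1,-1,-1,-1,-1,-1],
  "translation": [
    [0,0,0],
    [0,0,0],
    [0,0,0],
    [0,0,0],
    [0,0,0],
    [0,0,0],
    [0,0,0],
    [0,0,0]
  ],
  "spin": [0.01,0.02,0.02,0.02,0.02,0.02,0.02,0.02]
}}

```text
time: 15.17
tcp_pos: [0.6259, 0.1344, 0.1271]
tcp_rot: [-1.205, -1.218, 1.215]
wrist_force: [2.6, 6.1, -3.5]
width: 0.0108
```

```bash
python3 st.py 6
```

```text
t 15.42 yaw -3.1314 q6 -0.5052 tcp [0.6259 0.1344 0.1272] w 0.0109
Tz [0.494 0.502 0.437 0.497 0.502 0.484] mean [ 2.039 -0.857  0.486] E6 [-0.487 -0.486 -0.487 -0.486 -0.487 -0.486] F [ 1.95  5.7  -2.82]
```

Torque held at about 0.49 N m for over 0.8 s; the wrist reading and the joint 6 effort agree. I'll release and rise, then move to the valve knob.

>>> {"name": "apply_moves", "arguments": {
  "claw": [0,0,0,0,0,0,0,0],
  "translation": [
    [0,0,0],
    [0,0,0],
    [0,0,0],
    [0,0,0],
    [0,0,0],
    [0,-0.4,0],
    [0,-1.2,0],
    [0,-2.0,0]
  ],
  "spin": [0,0,0,0,0,0,0,0]
}}

```text
time: 16.08
tcp_pos: [0.6243, 0.1327, 0.207]
tcp_rot: [-1.204, -1.212, 1.218]
wrist_force: [0.7, 0.9, 0.7]
width: 0.0425
```

>>> {"name": "apply_moves", "arguments": {
  "claw": [0,0,0,0,0,0,0,0],
  "translation": [
    [0,-0.8,0],
    [-0.4,-1.1,0.4],
    [-1.0,-1.1,0.9],
    [-1.6,-1.1,1.4],
    [-2.2,-1.1,1.9],
    [-2.8,-1.1,2.4],
    [-3.4,-1.1,2.9],
    [-3.8,-1.1,3.24]
  ],
  "spin": [0.1,0.22,0.34,0.46,0.58,0.7,0.82,0.94]
}}

```text
time: 16.75
tcp_pos: [0.4948, -0.0214, 0.2516]
tcp_rot: [-1.513, -0.495, 0.495]
wrist_force: [0.0, 0.4, 0.5]
width: 0.0425
```

>>> {"name": "apply_moves", "arguments": {
  "claw": [0,0,0,0,0,0,0,0],
  "translation": [
    [0,0,0],
    [0,0,0],
    [0,0,0],
    [0,0,0],
    [0,0,0],
    [0,0,0],
    [0,0,0],
    [0,0,0]
  ],
  "spin": [0.12,0.24,0.36,0.48,0.6,0.63,0.63,0.63]
}}

```text
time: 17.42
tcp_pos: [0.4967, -0.0198, 0.2514]
tcp_rot: [-1.571, -0.008, 0.008]
wrist_force: [0.8, 0.2, -0.6]
width: 0.0423
```

```bash
python3 st.py 2; python3 - <<'E'
from h import *
cm=camera_model('wrist');save('wrist','w3.png');s=observe()
print(s['qpos'].round(3),R.from_rotvec(s['tcp_rot']).as_matrix().round(3))
for r in trace('wrist','valve_grip')[:2]: print(r['score'],r['bbox'])
print(proj(cm,[[.498,-.018,.157],[.498,-.018,.111],[.5885,-.0165,.115]]))
E
```

```text
t 17.47 yaw 1.5812 q6 -1.9168 tcp [ 0.4968 -0.0197  0.2514] w 0.0426
Tz [-0.031  0.019] mean [-0.001  0.026 -0.006] E6 [-0.235 -0.064] F [0.29 0.17 0.08]
[ 0.356  0.049 -0.338  0.    -1.184 -1.917] [[ 1.   -0.   -0.01]
 [ 0.01 -0.    1.  ]
 [-0.   -1.   -0.  ]]
0.74 [299.1, 209.3, 338.7, 361.8]
[[320.3315483  243.49652269]
 [319.68480919 223.79996099]
 [320.15023463 345.97256446]]
```

View pics/w3.png

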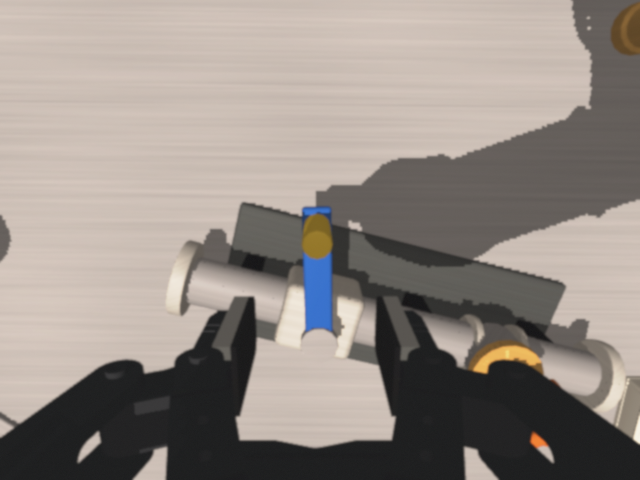

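The knob top is at (317,244) and the stem at (318,343), so the knob sits between the fingers at about (0.498, −0.020). Descending and pinching gently.

>>> {"name": "apply_moves", "arguments": {
  "claw": [0,0,0,0,0,0,0,0],
  "translation": [
    [0.03,0.5,0],
    [0.03,1.1,0],
    [0.03,1.7,0],
    [0.03,2.3,0],
    [0.03,2.8,0],
    [0.03,3.1,0],
    [0.03,3.2,0],
    [0.03,3.2,0]
  ],
  "spin": [0,0,0,0,0,0,0,0]
}}

```text
time: 18.23
tcp_pos: [0.4976, -0.0198, 0.1225]
tcp_rot: [-1.572, -0.006, 0.009]
wrist_force: [-0.3, -0.6, 0.7]
width: 0.043
```

>>> {"name": "apply_moves", "arguments": {
  "claw": [-0.3,-0.5,-0.7,-0.8,-0.9,-0.9,-0.9,-0.9],
  "translation": [
    [0,0,0],
    [0,0,0],
    [0,0,0],
    [0,0,0],
    [0,0,0],
    [0,0,0],
    [0,0,0],
    [0,0,0]
  ],
  "spin": [0,0,0,0,0,0,0,0],
  "grip_force": 30
}}

```text
time: 18.9
tcp_pos: [0.4988, -0.0194, 0.1244]
tcp_rot: [-1.57, -0.009, 0.006]
wrist_force: [-1.4, 0.1, 7.0]
width: 0.0172
```

```bash
python3 st.py 2
```

```text
t 18.95 yaw 1.58 q6 -1.9177 tcp [ 0.4988 -0.0194  0.1244] w 0.0175
Tz [ 0.024 -0.016] mean [0.3   0.419 0.004] E6 [-0.004 -0.004] F [-1.84 -0.01  6.84]
```

```bash
python3 - <<'E'
import numpy as np
C=np.array([.588,-.0175]);P0=np.array([.4985,-.0195]);v=P0-C
rot=lambda a:np.array([[np.cos(a),-np.sin(a)],[np.sin(a),np.cos(a)]])
print(np.degrees(np.arctan2(v[1],v[0])),np.hypot(*v))
y0=np.pi*.5+.0095
def rows(d0,ds):
    zx=rot(d0)@np.array([1,.0095]);zz=rot(d0)@np.array([-.0095,1])
    for d in ds:
        q=rot(d)@v-rot(d0)@v;print(round(d-d0,3),round(q@zx/.04,2),round(q@zz/.04,2))
rows(0,np.arange(1,9)*.08);print();rows(.64,.64+np.arange(1,9)*.08)
E
```

```text
-178.71986044039508 0.08952234357968962
0.08 0.01 -0.18
0.16 0.03 -0.36
0.24 0.07 -0.53
0.32 0.12 -0.7
0.4 0.19 -0.87
0.48 0.27 -1.03
0.56 0.36 -1.18
0.64 0.46 -1.33

0.08 0.01 -0.18
0.16 0.03 -0.36
0.24 0.07 -0.53
0.32 0.12 -0.7
0.4 0.19 -0.87
0.48 0.27 -1.03
0.56 0.36 -1.18
0.64 0.46 -1.33
```

>>> {"name": "apply_moves", "arguments": {
  "claw": [-0.9,-0.9,-0.9,-0.9,-0.9,-0.9,-0.9,-0.9],
  "translation": [
    [0.01,0,-0.18],
    [0.03,0,-0.36],
    [0.07,0,-0.53],
    [0.12,0,-0.7],
    [0.19,0,-0.87],
    [0.27,0,-1.03],
    [0.36,0,-1.18],
    [0.46,0,-1.33]
  ],
  "spin": [-0.08,-0.16,-0.24,-0.32,-0.4,-0.48,-0.56,-0.64]
}}

```text
time: 19.62
tcp_pos: [0.5185, -0.0724, 0.1244]
tcp_rot: [-1.51, -0.514, 0.509]
wrist_force: [1.7, 4.0, 3.2]
width: 0.0173
```

```bash
python3 st.py 2
```

```text
t 19.67 yaw 2.2296 q6 -1.1475 tcp [ 0.5191 -0.0731  0.1244] w 0.0171
Tz [0.04  0.076] mean [ 0.893 -0.828  0.058] E6 [-1.846 -1.313] F [2.28 2.04 4.11]
```

Tracking well with low forces. Doing the second half of the arc, slower toward the stop.

>>> {"name": "apply_moves", "arguments": {
  "claw": [-0.9,-0.9,-0.9,-0.9,-0.9,-0.9,-0.9,-0.9],
  "translation": [
    [0.01,0,-0.18],
    [0.03,0,-0.36],
    [0.07,0,-0.53],
    [0.12,0,-0.7],
    [0.19,0,-0.87],
    [0.27,0,-1.03],
    [0.32,0,-1.11],
    [0.36,0,-1.18]
  ],
  "spin": [-0.08,-0.16,-0.24,-0.32,-0.4,-0.48,-0.52,-0.56]
}}

```text
time: 20.33
tcp_pos: [0.5585, -0.1008, 0.1244]
tcp_rot: [-1.36, -0.941, 0.937]
wrist_force: [0.7, 5.4, 5.5]
width: 0.0172
```

```bash
python3 st.py 3
```

```text
t 20.43 yaw 2.7797 q6 -0.5279 tcp [ 0.5588 -0.1009  0.1244] w 0.0174
Tz [-0.073 -0.058  0.072] mean [ 1.507 -0.555 -0.02 ] E6 [-0.613 -0.375  0.633] F [1.47 4.33 5.23]
```

>>> {"name": "apply_moves", "arguments": {
  "claw": [-0.9,-0.9,-0.9,-0.9,-0.9,-0.9,-0.9,-0.9],
  "translation": [
    [0,0,-0.05],
    [0,0,-0.1],
    [0.01,0,-0.15],
    [0.02,0,-0.19],
    [0.02,0,-0.22],
    [0.03,0,-0.24],
    [0.03,0,-0.26],
    [0.03,0,-0.26]
  ],
  "spin": [-0.02,-0.04,-0.06,-0.08,-0.09,-0.1,-0.1,-0.1]
}}

```text
time: 21.1
tcp_pos: [0.5667, -0.1032, 0.1243]
tcp_rot: [-1.322, -1.013, 1.012]
wrist_force: [-3.8, 5.4, 10.5]
width: 0.0171
```

```bash
python3 st.py 3
```

```text
t 21.2 yaw 2.8776 q6 -0.4221 tcp [ 0.5667 -0.1032  0.1243] w 0.0171
Tz [-0.047 -0.059 -0.098] mean [ 2.039  1.694 -0.068] E6 [0.117 0.095 0.089] F [-4.12  5.16 10.64]
```

>>> {"name": "apply_moves", "arguments": {
  "claw": [-0.9,-0.9,-0.9,-0.9,-0.9,-0.9,-0.9,-0.9],
  "translation": [
    [0,0,-0.03],
    [0,0,-0.06],
    [0,0,-0.08],
    [0,0,-0.1],
    [0,0,-0.1],
    [0,0,-0.1],
    [0,0,-0.1],
    [0,0,-0.1]
  ],
  "spin": [0,0,0,0,0,0,0,0]
}}

```text
time: 21.87
tcp_pos: [0.5668, -0.1034, 0.1241]
tcp_rot: [-1.317, -1.008, 1.014]
wrist_force: [-18.8, 13.9, 21.3]
width: 0.0175
```

```bash
python3 st.py 3
```

```text
t 21.97 yaw 2.8771 q6 -0.4192 tcp [ 0.5669 -0.1034  0.1241] w 0.0174
Tz [-0.047 -0.064 -0.099] mean [ 5.026  6.467 -0.07 ] E6 [0.079 0.079 0.079] F [-18.83  13.96  21.84]
```

The stop is firm (18 N, no movement). I'll unload, open, rise and check.

>>> {"name": "apply_moves", "arguments": {
  "claw": [-0.9,-0.9,-0.9,-0.9,-0.5,-0.2,0.0,0.0],
  "translation": [
    [0,0,0.05],
    [0,0,0.09],
    [0,0,0.09],
    [0,0,0.09],
    [0,0,0.09],
    [0,0,0.09],
    [0,0,0.09],
    [0,0,0.09]
  ],
  "spin": [0,0,0,0,0,0,0,0]
}}

```text
time: 22.63
tcp_pos: [0.5673, -0.1042, 0.123]
tcp_rot: [-1.322, -1.013, 1.014]
wrist_force: [1.1, 0.9, 0.0]
width: 0.0427
```

>>> {"name": "apply_moves", "arguments": {
  "claw": [0,0,0,0,0,0,0,0],
  "translation": [
    [0,0,0],
    [0,0,0],
    [0,-0.4,0],
    [0,-1.0,0],
    [0,-1.7,0],
    [0,-2.4,0],
    [0,-3.1,0],
    [0,-3.5,0]
  ],
  "spin": [0,0,0,0,0,0,0,0]
}}

```text
time: 23.3
tcp_pos: [0.5684, -0.1045, 0.2668]
tcp_rot: [-1.324, -1.017, 1.012]
wrist_force: [1.0, -0.4, 1.2]
width: 0.043
```

```bash
python3 st.py 2; python3 - <<'E'
from h import *
save('wrist','w4.png')
im=save('scene','s4.png');crop=im[150:360,150:530]
cv2.imwrite('pics/s4c.png',cv2.resize(crop,None,fx=2,fy=2)[:,:,::-1])
E
```

```text
t 23.35 yaw 2.8799 q6 -0.4195 tcp [ 0.5695 -0.1046  0.2692] w 0.0422
Tz [-0.003 -0.027] mean [-0.036 -0.198 -0.015] E6 [-0.    -0.002] F [ 1.47 -0.8   2.5 ]
```

View pics/w4.png

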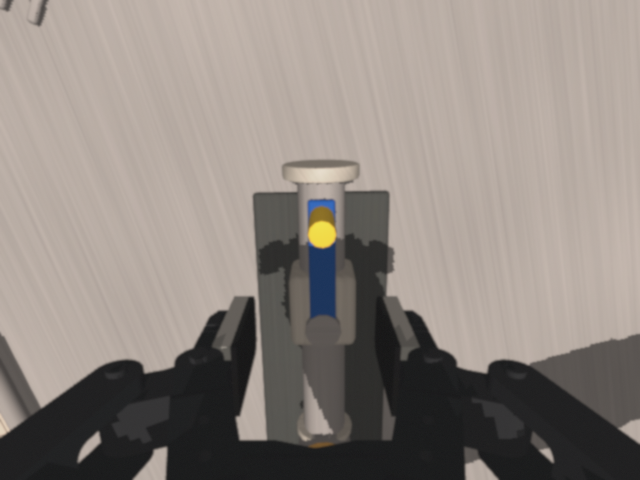

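View pics/s4c.png

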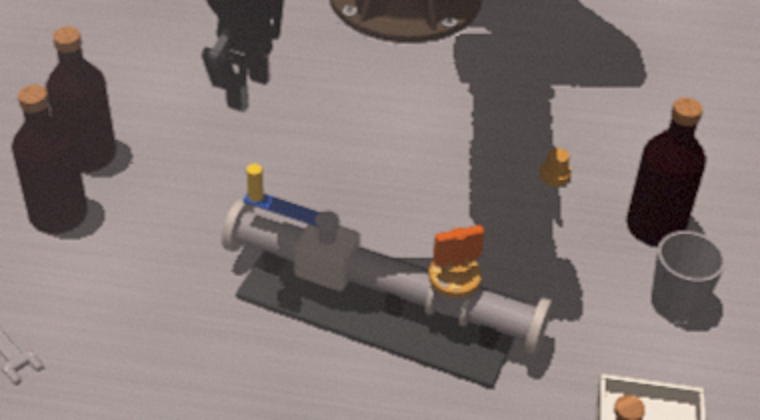

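The lever lies exactly along the pipe: stem (322,330), knob (322,234), pipe column 322. The plug handle has turned and is clear of the gripper, and the bottles and beaker stand where they were.

```bash
python3 -c "
from rig import *
print(finish_job())"
```

```text
the job is handed in; nothing more can be done
None
```

The job is done and handed in at about 23.5 s; no verdict was reported.

- **Plug:** I turned it about 1.2 rad clockwise in a single grasp at 100 N. The bite came late in that turn. I stopped at about 0.49 N m and held it there for over 0.8 s. The wrist moment (0.44–0.51) and the joint 6 effort (0.487) agreed. The highest settled wrist-moment reading was about 0.52 N m. Joint 6 read 0.61 once, just after a step, while the wrist moment read 0.39. I then let go and rose clear. The torque climbed at only about 1–1.4 N m per rad of tool turn instead of the 2 given. I put that down to give in the grip, so I steered by torque and not by angle.
- **Valve:** I swung the lever until it met a firm stop, where about 18 N sideways moved it no further. I then backed off, released it and rose. The last wrist picture shows the lever in line with the pipe and pointing away from the plug.
- **Surroundings:** The last scene picture shows all three bottles and the beaker standing and apparently unmoved. The gripper was clear of everything at hand-in, with wrist force near zero.
- **Disagreement:** The top camera's positions were about 3 mm off in y against the wrist views at the plug. I corrected for this before grasping.

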